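# Load the tile carrier under the leaf spring of the decorating jig

### The job

Load the tile into the decorating jig: with your fingertips (the black thumb pad is meant for them), press the blue carrier down hard on its sprung bed and, keeping it pressed, slide it under the dark bridge and the brass leaf spring until it is fully home against the orange end stop. Then let go and leave it held there. Never pick the carrier up, and leave the cup, jar and vase where they stand.

Things in the scene. Friction and masses are not known exactly. Their poses are not given: they have to be found in the camera images.
- jig: Fixed decorating jig on a plywood base 290 x 150 x 10 mm. Origin on the table surface; +x is the slide direction, from the open loading end to the end stop; z up. In this frame two aluminium guide rails run along x, inner faces at y = +-40 mm, tops at z = 36 mm.
- bridge (a point): Middle of the near lower edge of the dark steel bridge across the channel, at jig x = 72 mm, z = 49.5 mm. The bridge is 16 mm long in x, its underside at z = 49.5 mm, top at z = 66 mm, 126 mm wide overall, 98 mm between its posts.
- end_stop (a point): Middle of the upper near edge of the orange end stop, at jig x = 140 mm, z = 46 mm.
- carrier: Loose slippery blue tile carrier, 140 (x) x 76 (y) mm, about 0.3 kg, on the sprung bed between the rails, axes parallel to the jig's; origin at the centre of its underside (jig z = 30 mm with the bed up). Rear part, x = -70 to -15 mm: flat thumb pad 14 mm high. Front part, x = -15 to 70 mm: 24 mm high with a checked tile, 4.5 mm too high for the bridge with the bed up. Home: origin at jig x = 70 mm.
- thumb_pad (a point): Centre of the top of the thumb pad (55 x 76 mm, black rubber), at jig z = 44 mm with the bed up. 27.5 mm ahead of it a vertical step 10 mm high rises to the front part; a fingertip pressing on the pad can push forwards against it. When home the step is at jig x = 55 mm, 17 mm short of the bridge.
- front_edge (a point): Middle of the carrier's upper front (leading) edge, at jig z = 54 mm with the bed up. It meets the bridge first and is at jig x = 140 mm when home.
- platen (a joint): How far the white sprung bed under the carrier is pressed down, m: 0 up, 0.010 hard bottom; stays level. Takes about 6 N to start, 12 N at 6 mm, 16 N at 10 mm. Over 4.5 mm is needed for the carrier to enter under the bridge; about 7 mm is comfortable. Let go under the bridge, it rises till the carrier is clamped against the bridge's underside, about 4.5 mm down.
- leaf (a joint): Lift angle, rad, of the brass two-pronged leaf spring, hinged in the bridge at jig x = 80 mm, z = 56 mm and sloping down to its nose at x = 128 mm, z = 39 mm: 0 with nothing below it, about 0.15 to 0.25 with the carrier under it. It bears down with 2 to 5 N.
- cup: Bystander: white cup, 72 mm across, 75 mm high, origin at the centre of its foot; beside the jig.
- glaze_jar: Bystander: glaze jar with blue cap, 60 mm across, 85 mm high, origin at the centre of its foot; beside the jig.
- vase: Bystander: small blue vase, 72 mm across, 100 mm high, origin at the centre of its foot; beside the jig.

How it is judged:
By the outcome, as a careful person would: the job done as asked, in the order asked, and still so for the second after the job is handed in, with the robot touching nothing.
It also fails if it takes over 38 s, if anything falls off the work surface, if the arm or the gripper's body presses on something with over 40 N, if the wrist force passes 120 N, or if a joint passes its speed limit or range.

### The arm

A 7-joint arm with a two-finger parallel gripper is mounted at the origin on the work surface. World frame = base frame: x ahead of the robot, y to its left, z up, the work surface at z = 0. Lengths are in m, angles in rad, forces in N, time in s.
With the tool pointing down it reaches from about 0.4 to 0.85 m from the base axis. Payload 10.4 kg.
Tool frame: the origin (TCP) lies between the finger pads; the fingertips stand 19 mm ahead of it and the grasp point (between the pads) is the TCP; y points along the fingers, x is the direction in which the jaws open and shut, and the axes are right-handed (so a half turn about y gives the same grasp; the last joint's range is limited). The gripper opens to 85 mm and grips with 20 to 120 N. Pads are 22 mm wide; open, the fingers measure 114 mm over their backs; the gripper's body (76 mm by 85 mm) begins 54 mm behind the grasp point. The pads swing forward as they close: fully open they stand 13 mm farther back than shut.
Start: joints at [-1.23, 0.332, -0.065, 1.46, 0.022, 1.35, -0.088], TCP at [0.222, 0.584, 0.25] pointing down, gripper open.
Joint ranges: [-2.6, 2.6], [-0.5, 2.12], [-1.47, 1.34], [0.16, 2.42], [-1.27, 4.41], [0.06, 2.06], [-2.6, 2.6]. Speed limits (rad/s): [2.22, 2.22, 2.79, 2.79, 3.14, 3.14, 3.14].

### API

Orientations are given as a unit quaternion [x, y, z, w].
In Python, from bench import status, capture, calibration, job gives the robot as it stands.
- The arm moves only by the tool drive_tool, never from a script. Its argument "rows" is a list of rows, each a list of 7 numbers: the shift along the tool's x, y, z in cm, then the turn, a rotation vector about the tool's x, y, z in rad, then the finger opening in cm, from 0 to 8.54. A call has 1 to 10 rows; each row shifts and turns the pose as measured when the row begins, along the tool's axes as they then stand; what a row does not reach is not made up. A row lasts 1/10 s, in which the tool goes at most 50 mm and 8.59 degrees, less where a joint would pass 70% of its speed; a pose out of reach is approached as far as the arm can. A call is refused whole if a number of a shift passes 5 or a number of a turn 0.15, either way. A call with a gripper value outside its range is refused whole. The fingers move at their own pace and stop on an object; "squeeze" is the grip in N (left out, the last holds). Time passes only in rows, so rows that do not move let the fingers close. It gives the time, the measured TCP pose, the force and the opening at its end, in the units of the state.
- status.read_state(): the state, without advancing time (a new reading comes with each control period).
- capture(name): name is "scene" or "side" or "wrist"; returns the picture (384x512x3 uint8, blue, green, red); there is no depth.
- calibration(name): a dict with "mtx" (3x3 intrinsics, pixels), "R" (3x3) and "t" (3): a world point X has camera coordinates R X + t. Camera axes: x right, y down, z forward; pixel columns grow to the right and rows downward; lengths in m; the calibration is good to about 2 mm. A picture is of the moment at which its call begins: read the wrist's pose just before it. calibration takes no time and is no camera call; for the wrist camera it gives the pose at the moment of the call.
- job.hand_in(): hands the job in, once; it reports no verdict.
The state is a dict: "time": time; "q": joint angles; "qvel": joint speeds; "effort": joint torques, N m; "tcp_pos": TCP position; "tool_rot": TCP orientation; "contact_force": force on the tool from outside, world axes, zero at the start; "torque": the same for the moment, N m; "grip_width": finger opening in m.
Only numpy, scipy, OpenCV 4.12 (cv2) and the standard library are available. Lean on these libraries where they do the work, as an engineer would, in place of code of your own. Each camera call takes 0.05 s, during which the arm holds its last target.

## Working session

There is one attempt and no reset: what is moved stays moved. The work goes in short steps, Python scripts to look and compute and a tool call to move; the robot and the scene stay as the last step left them, time stands still between calls to the robot, and variables do not carry over. Pictures are saved under pics/ and viewed, and the job is handed in when it is done.

Besides the shell and the picture viewer there is one more tool, called as name([rows], argument=value, ...), one row to a line, values as JSON. drive_tool: Moves the arm, as the interface text tells. Its arguments: {"type":"object","properties":{"rows":{"type":"array"},"squeeze":{"type":"number"}},"required":["rows"]}

```bash
mkdir -p pics; python3 - <<'E'
from bench import status, capture, calibration
import cv2
for n in ("scene","side","wrist"):
    cv2.imwrite(f"pics/{n}0.png",capture(n))
    c=calibration(n);print(n,c["mtx"].round(1).tolist(),c["R"].round(3).tolist(),c["t"].round(3).tolist())
s=status.read_state()
for k,v in s.items():print(k,v)
E
```

```text
scene [[418.0, 0.0, 257.4], [0.0, 418.0, 183.4], [0.0, 0.0, 1.0]] [[0.268, 0.963, -0.004], [0.782, -0.22, -0.583], [-0.563, 0.154, -0.812]] [-0.241, -0.388, 1.542]
side [[467.9, 0.0, 251.9], [0.0, 467.9, 184.6], [0.0, 0.0, 1.0]] [[0.999, -0.038, 0.015], [-0.008, -0.544, -0.839], [0.04, 0.838, -0.544]] [-0.555, 0.083, 1.26]
wrist [[302.8, 0.0, 258.7], [0.0, 302.8, 194.8], [0.0, 0.0, 1.0]] [[0.356, 0.935, 0.0], [0.884, -0.336, 0.325], [0.304, -0.115, -0.946]] [-0.625, -0.043, 0.379]
time 0.15
q [-1.22957747  0.33272742 -0.06465474  1.46074156  0.02157365  1.34989551
 -0.08849828]
qvel [ 1.29698042e-03 -1.82586369e-03  1.91002218e-03 -3.61193198e-03
 -7.87751041e-04  2.09246662e-04 -2.16482964e-05]
effort [ 1.21926023e-03 -6.25824952e+01  4.94791882e-02 -3.91851962e+01
  1.63497229e-02  7.43122335e-03  2.44571783e-05]
tcp_pos [0.22232734 0.58384138 0.24970138]
tool_rot [ 0.5824363   0.40098067 -0.40159393 -0.58198348]
contact_force [0.39076576 0.48734945 0.02712228]
torque [0.00923149 0.05351644 0.04117778]
grip_width 0.08556843471376163
```

View pics/scene0.png

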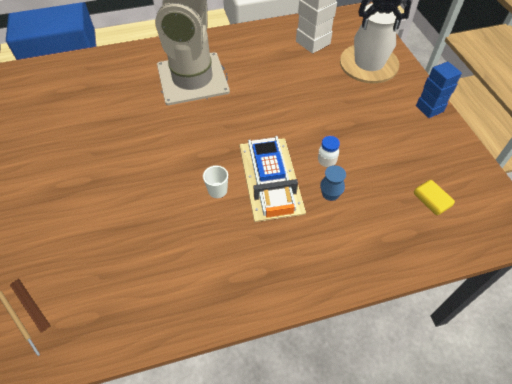

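View pics/side0.png

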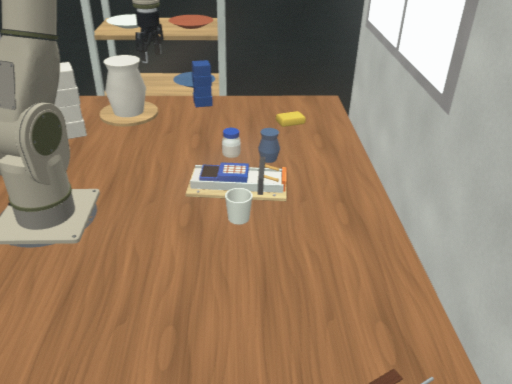

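View pics/wrist0.png

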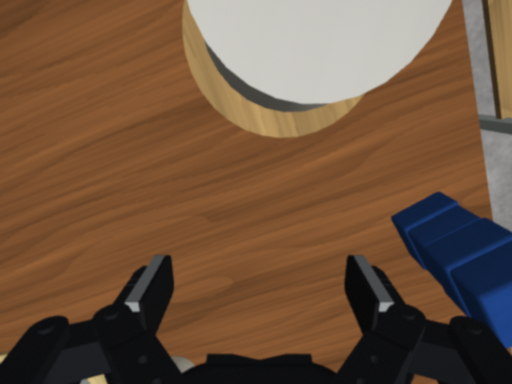

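```bash
python3 - <<'E'
import cv2
from scipy.spatial.transform import Rotation as R
print(R.from_quat([ 0.5824363 ,  0.40098067 ,-0.40159393, -0.58198348]).as_matrix().round(3))
a=cv2.imread("pics/scene0.png")[125:230,190:350]
cv2.imwrite("pics/sc.png",cv2.resize(a,None,fx=5,fy=5,interpolation=cv2.INTER_CUBIC))
a=cv2.imread("pics/side0.png")[115:235,175:305]
cv2.imwrite("pics/sd.png",cv2.resize(a,None,fx=5,fy=5,interpolation=cv2.INTER_CUBIC))
E
```

```text
[[ 0.356 -0.    -0.935]
 [ 0.935 -0.001  0.356]
 [-0.001 -1.    -0.   ]]
```

View pics/sc.png

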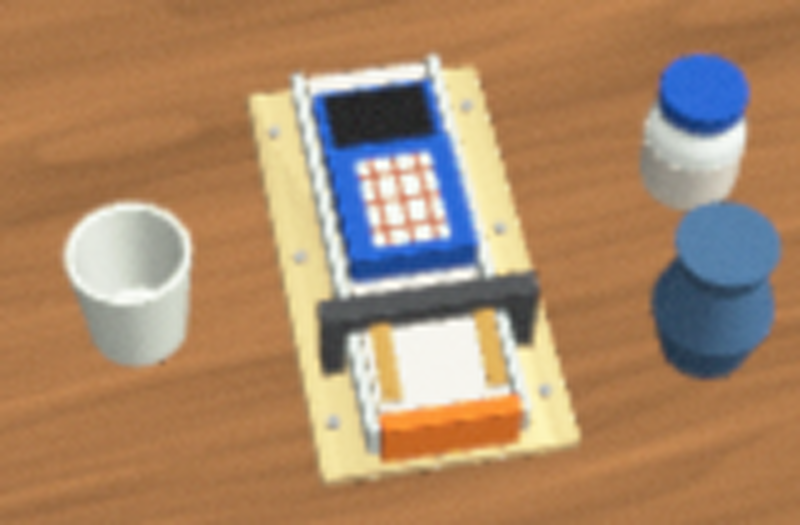

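View pics/sd.png

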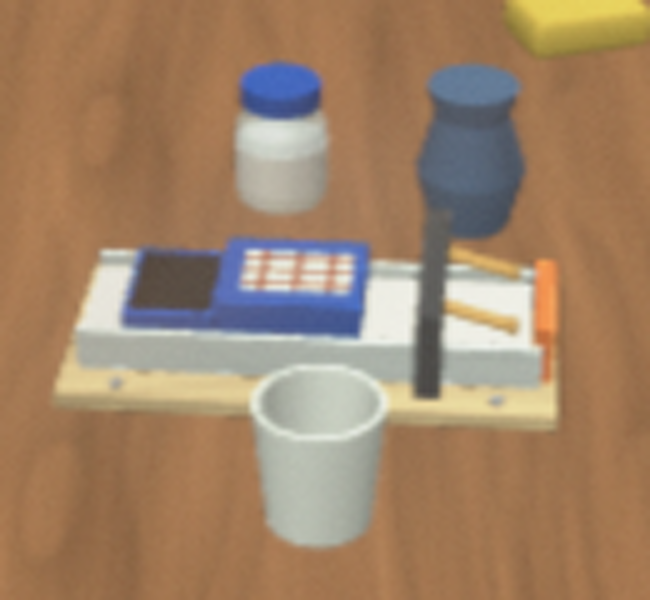

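```bash
cat > fit.py <<'E'
import numpy as np
from bench import calibration
def proj(c,X):
    Y=np.asarray(X)@c["R"].T+c["t"]; p=Y@c["mtx"].T; return p[:,:2]/p[:,2:]
def ray(c,px,z):
    d=c["R"].T@np.linalg.solve(c["mtx"],[px[0],px[1],1.]); o=-c["R"].T@c["t"]
    return o+d*(z-o[2])/d[2]
E
python3 - <<'E'
from fit import *
from scipy.optimize import least_squares
S=calibration("scene");D=calibration("side")
sc=lambda u,v:((u+.5)/5-.5+190,(v+.5)/5-.5+125)
sd=lambda u,v:((u+.5)/5-.5+175,(v+.5)/5-.5+115)
obs=[(S,sc(248,97),(-145,-75,10)),(S,sc(475,70),(-145,75,10)),(S,sc(325,474),(145,-75,10)),(S,sc(580,434),(145,75,10)),
(S,sc(322,372),(88,-63,10)),(S,sc(533,345),(88,63,10)),
(D,sd(55,400),(-145,-75,10)),(D,sd(557,422),(145,-75,10)),(D,sd(415,395),(72,-63,10)),(D,sd(440,397),(88,-63,10))]
def X(p,q):
    q=np.array(q)/1000;c,s=np.cos(p[2]),np.sin(p[2]);return np.array([p[0]+c*q[0]-s*q[1],p[1]+s*q[0]+c*q[1],q[2]])
f=lambda p:np.concatenate([proj(c,[X(p,q)])[0]-px for c,px,q in obs])
r=least_squares(f,[.6,0,0]);print(r.x);print(r.fun.reshape(-1,2).round(2))
p=r.x
def J(w): d=w[:2]-p[:2];c,s=np.cos(p[2]),np.sin(p[2]);return [c*d[0]+s*d[1],-s*d[0]+c*d[1]]
for n,c,px,z in [("padS",S,sc(380,116),.044),("padD",D,sd(175,281),.044),("frontedgeS",S,sc(413,252),.054),("frontD",D,sd(366,275),.054),
 ("bridgeTopD",D,sd(430,300),.05),("cupfootS",S,sc(142,330),0),("jarS",S,sc(692,170),0.0),("vaseS",S,sc(706,345),0),("cupTop S",S,sc(128,250),.075),("vasetop",S,sc(727,245),.1),("jartop",S,sc(705,88),.085)]:
    w=ray(c,px,z);print(n,w.round(4),np.round(J(w),4))
E
```

```text
[ 0.51242209  0.14733986 -0.09637155]
[[-0.72 -1.36]
 [-0.48 -2.14]
 [-0.84 -0.2 ]
 [-0.02 -0.21]
 [ 0.5   2.87]
 [ 0.71  1.9 ]
 [-2.47 -1.6 ]
 [-1.68 -1.43]
 [ 1.27  0.45]
 [ 1.84  0.3 ]]
padS [0.4332 0.156  0.044 ] [-0.0797  0.001 ]
padD [0.4353 0.1522 0.044 ] [-0.0772 -0.0026]
frontedgeS [0.5459 0.143  0.054 ] [ 0.0338 -0.0011]
frontD [0.5477 0.141  0.054 ] [ 0.0358 -0.0029]
bridgeTopD [0.5842 0.1191 0.05  ] [ 0.0742 -0.0212]
cupfootS [ 0.5195 -0.0164  0.    ] [ 0.0228 -0.1623]
jarS [0.4934 0.3438 0.    ] [-0.0378  0.1937]
vaseS [0.6206 0.3033 0.    ] [0.0927 0.1657]
cupTop S [ 0.5156 -0.0176  0.075 ] [ 0.019  -0.1639]
vasetop [0.6211 0.3007 0.1   ] [0.0934 0.1631]
jartop [0.4982 0.3381 0.085 ] [-0.0325  0.1885]
```

drive_tool([
  [0, 0, 0, 0, -0.135, 0, 6],
  [0, 0, 0, 0, -0.135, 0, 6],
  [-4, 0, -2.5, 0, 0, 0, 6],
  [-4, 0, -2.5, 0, 0, 0, 6],
  [-4, 0, -2.5, 0, 0, 0, 6],
  [-4, 0, -2.5, 0, 0, 0, 6],
  [-4, 0, -2.5, 0, 0, 0, 6],
  [-4, 0, -2.5, 0, 0, 0, 6],
  [-4, 0, -2.5, 0, 0, 0, 6],
  [-4, 0, -2.5, 0, 0, 0, 6],
])

```text
time: 1.15
tcp_pos: [0.396, 0.2407, 0.2457]
tool_rot: [-0.517, -0.48, 0.484, 0.518]
contact_force: [1.6, 1.3, 0.2]
grip_width: 0.0601
```

drive_tool([
  [-4, 0, 0, 0, 0, 0, 8],
  [-4, 0, 0, 0, 0, 0, 8],
  [0, 0, 0, 0, 0, 0, 8],
  [0, 0, 0, 0, 0, 0, 8],
])

```text
time: 1.55
tcp_pos: [0.3922, 0.1507, 0.2458]
tool_rot: [-0.52, -0.477, 0.481, 0.521]
contact_force: [-0.3, 0.7, 0.9]
grip_width: 0.08
```

```bash
python3 - <<'E'
from bench import status, capture, calibration
import cv2,pickle
s=status.read_state();c=calibration("wrist");im=capture("wrist")
pickle.dump(c,open("w1.pkl","wb"))
cv2.imwrite("pics/w1.png",cv2.resize(im,(768,576),interpolation=cv2.INTER_CUBIC))
from scipy.spatial.transform import Rotation as R
print(s["tcp_pos"],R.from_quat(s["tool_rot"]).as_matrix().round(3))
E
```

```text
[0.39217416 0.15072265 0.24579011] [[ 0.082 -0.005 -0.997]
 [ 0.997 -0.003  0.082]
 [-0.004 -1.     0.005]]
```

View pics/w1.png

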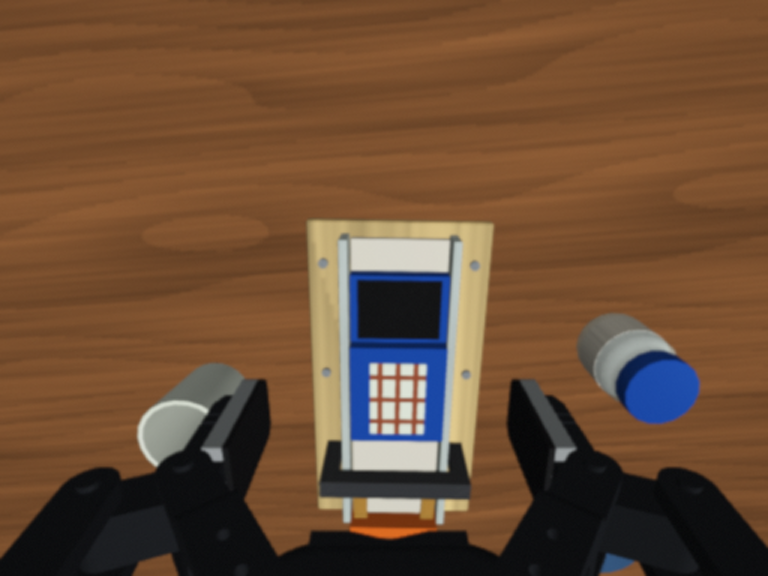

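```bash
cat > m.py <<'E'
from fit import *
import pickle
from scipy.optimize import least_squares
S=calibration("scene");D=calibration("side");W=pickle.load(open("w1.pkl","rb"))
sc=lambda u,v:((u+.5)/5-.5+190,(v+.5)/5-.5+125)
sd=lambda u,v:((u+.5)/5-.5+175,(v+.5)/5-.5+115)
w=lambda u,v:((u+.5)/1.5-.5,(v+.5)/1.5-.5)
obs=[(W,w(307,221),(-145,-75,10)),(W,w(493,224),(-145,75,10)),(W,w(352,470),(72,-40,49.5)),(W,w(437,471),(72,40,49.5)),(W,w(320,485),(72,-63,66)),(W,w(471,486),(72,63,66)),(W,w(320,497),(88,-63,66)),(W,w(470,497),(88,63,66)),
(S,sc(248,97),(-145,-75,10)),(S,sc(475,70),(-145,75,10)),(S,sc(325,474),(145,-75,10)),(S,sc(580,434),(145,75,10)),
(S,sc(322,372),(88,-63,10)),(S,sc(533,345),(88,63,10)),
(D,sd(55,400),(-145,-75,10)),(D,sd(557,422),(145,-75,10)),(D,sd(415,395),(72,-63,10)),(D,sd(440,397),(88,-63,10))]
def X(p,q):
    q=np.array(q)/1000
    if abs(q[0])==.145: q[0]+=p[3]
    c,s=np.cos(p[2]),np.sin(p[2]);return np.array([p[0]+c*q[0]-s*q[1],p[1]+s*q[0]+c*q[1],q[2]])
f=lambda p:np.concatenate([proj(c,[X(p,q)])[0]-px for c,px,q in obs])
r=least_squares(f,[.51,.147,-.096,0],loss="soft_l1")
p=r.x
def J(w): d=w[:2]-p[:2];c,s=np.cos(p[2]),np.sin(p[2]);return [c*d[0]+s*d[1],-s*d[0]+c*d[1]]
E
python3 - <<'E'
from m import *
print(p);print(r.fun.reshape(-1,2).round(2).tolist())
for n,c,px,z in [("padS",S,sc(380,116),.044),("padD",D,sd(175,281),.044),("frontedgeS",S,sc(413,252),.054),("frontD",D,sd(366,275),.054),
("padW",W,w(399,311),.044),("rearW",W,w(399,274),.044),("stepW",W,w(399,346),.049),("frontW",W,w(397,441),.054)]:
    q=ray(c,px,z);print(n,q.round(4),np.round(J(q),4))
E
```

```text
[ 0.5068389   0.14744053 -0.09698989  0.01095886]
[[-1.09, 0.02], [0.91, -0.08], [-2.19, -0.25], [3.41, -0.08], [-0.66, -1.27], [0.85, -0.56], [-0.22, 1.14], [0.57, 2.49], [-0.58, -0.1], [-0.24, -0.9], [-0.71, 1.44], [0.26, 1.42], [0.01, 1.31], [0.11, 0.39], [-0.64, -1.45], [0.21, -1.24], [-0.68, 0.46], [-0.12, 0.31]]
padS [0.4332 0.156  0.044 ] [-0.0741  0.0014]
padD [0.4353 0.1522 0.044 ] [-0.0716 -0.0022]
frontedgeS [0.5459 0.143  0.054 ] [ 0.0393 -0.0006]
frontD [0.5477 0.141  0.054 ] [ 0.0413 -0.0025]
padW [0.4353 0.1544 0.044 ] [-0.0719 -0.    ]
rearW [0.4058 0.1566 0.044 ] [-0.1014 -0.0007]
stepW [0.4623 0.1522 0.049 ] [-0.0448  0.0005]
frontW [0.5456 0.1443 0.054 ] [0.0389 0.0006]
```

drive_tool([
  [0.35, 0, -2.6, 0, 0.015, 0, 0],
  [0.35, 0, -2.6, 0, 0, 0, 0],
  [0, 3, 0, 0, 0, 0, 0],
  [0, 3, 0, 0, 0, 0, 0],
  [0, 3, 0, 0, 0, 0, 0],
  [0, 3, 0, 0, 0, 0, 0],
  [0, 2, 0, 0, 0, 0, 0],
  [0, 0, 0, 0, 0, 0, 0],
  [0, 0, 0, 0, 0, 0, 0],
], squeeze=40)

```text
time: 2.5
tcp_pos: [0.4457, 0.1639, 0.0999]
tool_rot: [-0.52, -0.477, 0.482, 0.52]
contact_force: [-0.4, 0.4, 0.8]
grip_width: -0.0003
```

```bash
cat > st.py <<'E'
from m import *
from bench import status
from scipy.spatial.transform import Rotation as R
s=status.read_state();M=R.from_quat(s["tool_rot"]).as_matrix();ja=np.array([np.cos(p[2]),np.sin(p[2]),0])
print("t",s["time"],"jig",np.round(J(s["tcp_pos"]),4),"z",s["tcp_pos"][2].round(4),"F",np.round(s["contact_force"],1),"grip",s["grip_width"])
print("tool y",M[:,1].round(4),"yaw err",np.arctan2(M[1,0],M[0,0])-p[2]-np.pi/2)
E
cat > look.py <<'E'
import sys,cv2
from bench import capture
n=sys.argv[1];k=sys.argv[2]
im=capture(n)
if n=="scene": im=im[125:230,190:350];f=5
elif n=="side": im=im[115:235,175:305];f=5
else: f=1.5
cv2.imwrite(f"pics/{k}.png",cv2.resize(im,None,fx=f,fy=f,interpolation=cv2.INTER_CUBIC))
E
python3 st.py; python3 look.py side s2; python3 look.py wrist w2
```

```text
t 2.5 jig [-0.0624  0.0104] z 0.0999 F [-0.4  0.4  0.8] grip -0.0002605306017937151
tool y [-0.005  -0.0039 -1.    ] yaw err 0.015834793999950803
```

View pics/s2.png

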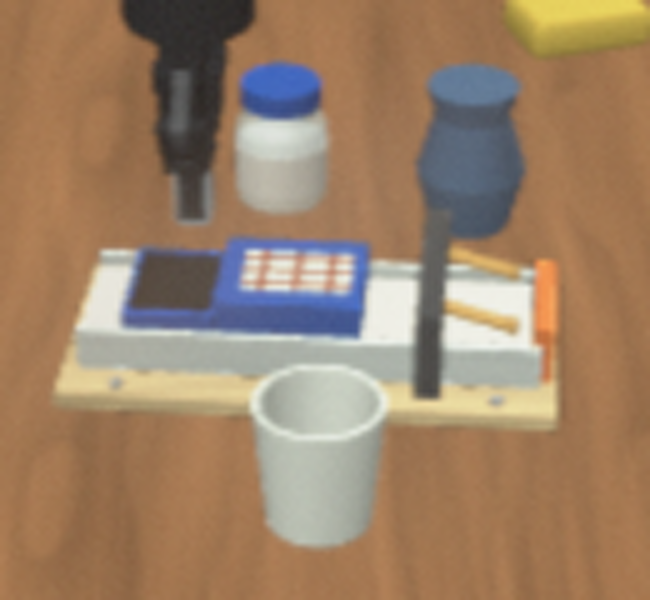

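View pics/w2.png

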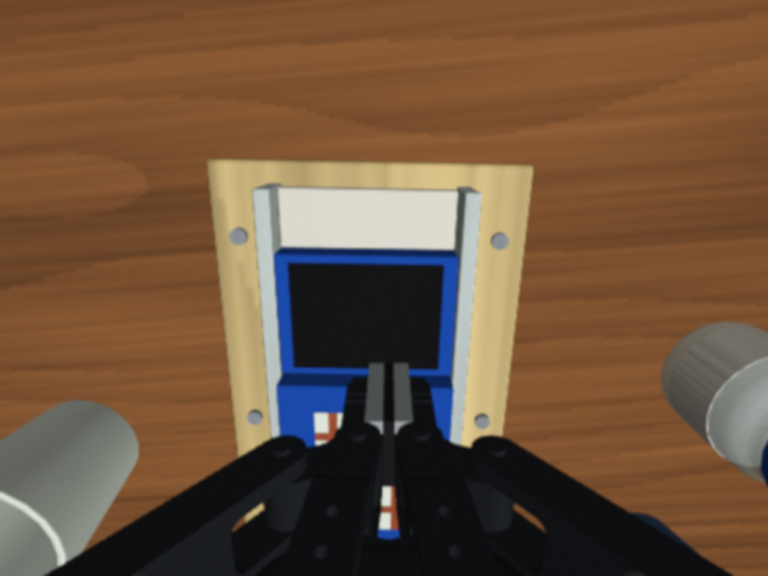

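drive_tool([
  [-0.5, 1, 0, 0, 0.02, 0, 0],
  [-0.5, 1, 0, 0, 0, 0, 0],
  [0, 0.4, 0, 0, 0, 0, 0],
  [0, 0.2, 0, 0, 0, 0, 0],
  [0, 0, 0, 0, 0, 0, 0],
])

```text
time: 3.1
tcp_pos: [0.4465, 0.1534, 0.0748]
tool_rot: [0.525, 0.473, -0.474, -0.525]
contact_force: [-0.9, -0.0, -0.1]
grip_width: -0.0003
```

```bash
python3 st.py; python3 look.py side s3; python3 look.py wrist w3
```

```text
t 3.1 jig [-0.0607  0.0001] z 0.0748 F [-0.9 -0.  -0.1] grip -0.0002653793936257609
tool y [-1.e-04 -7.e-04 -1.e+00] yaw err -0.006893353769501065
```

View pics/s3.png

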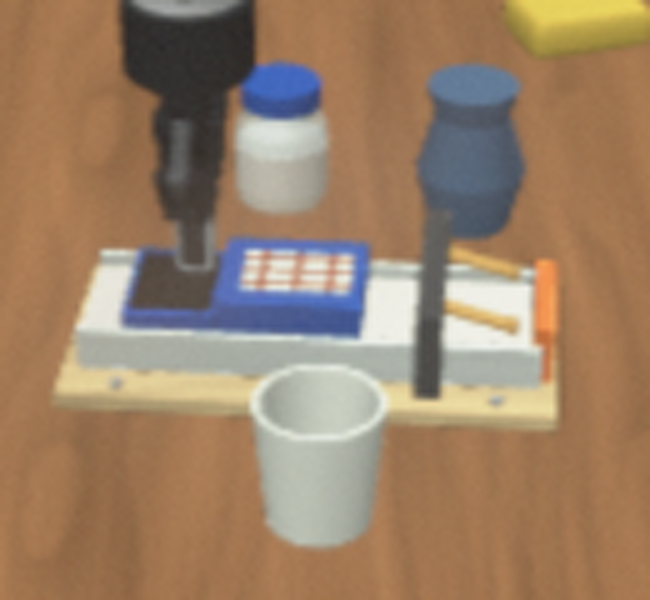

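View pics/w3.png

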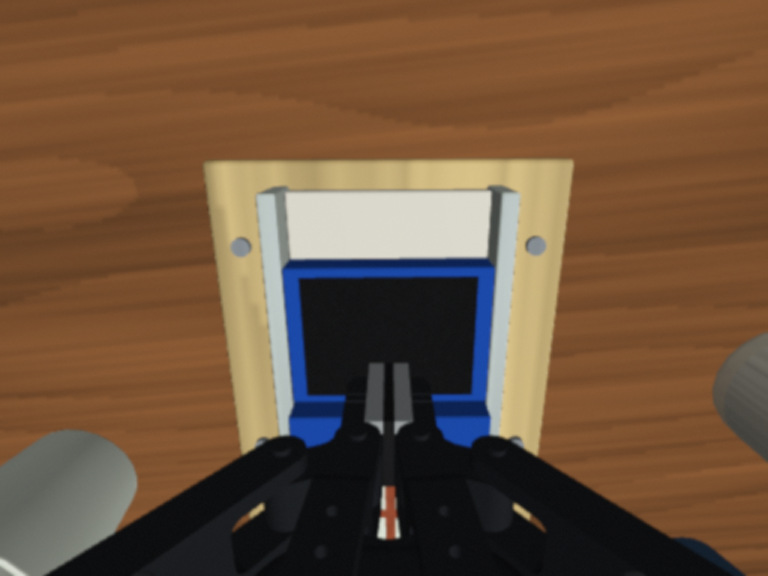

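drive_tool([
  [0, 0.5, 0.1, 0, 0, 0, 0],
  [0, 0.4, 0, 0, 0, 0, 0],
  [0, 0.3, 0, 0, 0, 0, 0],
  [0, 0.3, 0, 0, 0, 0, 0],
])

```text
time: 3.6
tcp_pos: [0.4462, 0.1544, 0.06]
tool_rot: [0.525, 0.474, -0.473, -0.525]
contact_force: [-2.1, -0.8, 8.1]
grip_width: -0.0001
```

```bash
python3 st.py
```

```text
t 3.6 jig [-0.061  0.001] z 0.06 F [-2.1 -0.8  8.1] grip -0.00014688326241003527
tool y [ 1.9e-03  6.0e-04 -1.0e+00] yaw err -0.006200116738271699
```

drive_tool([
  [0, 0.4, 0, 0, 0, 0, 0],
  [0, 0.4, 0, 0, 0, 0, 0],
  [0, 0.4, 0, 0, 0, 0, 0],
])

```text
time: 3.9
tcp_pos: [0.4497, 0.1559, 0.0525]
tool_rot: [0.526, 0.476, -0.47, -0.525]
contact_force: [-14.6, -11.1, 76.5]
grip_width: 0.0
```

```bash
python3 st.py
```

```text
t 3.9 jig [-0.0577  0.0029] z 0.0525 F [-14.6 -11.1  76.5] grip 4.8873117024599854e-05
tool y [ 0.0072  0.0044 -1.    ] yaw err -0.006601989880809178
```

drive_tool([
  [0, -0.25, 0, 0, 0, 0, 0],
])

```text
time: 4.0
tcp_pos: [0.4508, 0.1559, 0.0565]
tool_rot: [0.526, 0.477, -0.47, -0.525]
contact_force: [-4.1, -2.4, 10.7]
grip_width: 0.0002
```

```bash
python3 st.py
```

```text
t 4.0 jig [-0.0566  0.003 ] z 0.0565 F [-4.1 -2.4 10.7] grip 0.00015102490774896108
tool y [ 0.0087  0.0052 -0.9999] yaw err -0.006971564861134372
```

drive_tool([
  [-0.15, 0.1, -0.5, 0.008, 0.005, 0.006, 0],
  [-0.1, 0.1, -0.5, 0, 0, 0, 0],
])

```text
time: 4.2
tcp_pos: [0.462, 0.1539, 0.0572]
tool_rot: [-0.526, -0.474, 0.471, 0.527]
contact_force: [-3.2, 1.1, 11.8]
grip_width: 0.0
```

```bash
python3 st.py
```

```text
t 4.2 jig [-0.0452  0.0021] z 0.0572 F [-3.2  1.1 11.8] grip 4.867385204495282e-05
tool y [ 0.0031  0.0033 -1.    ] yaw err -0.011599789985943687
```

drive_tool([
  [-0.1, 0.22, -0.5, 0, -0.01, 0, 0],
  [-0.1, 0.18, -0.5, 0, 0, 0, 0],
])

```text
time: 4.4
tcp_pos: [0.4736, 0.1524, 0.0552]
tool_rot: [-0.524, -0.478, 0.472, 0.524]
contact_force: [-3.6, -0.7, 13.5]
grip_width: 0.0003
```

```bash
python3 st.py; python3 look.py side s4;  python3 look.py scene c4
```

```text
t 4.4 jig [-0.0336  0.0017] z 0.0552 F [-3.6 -0.7 13.5] grip 0.00025073876224144105
tool y [ 0.0059  0.0062 -1.    ] yaw err -0.0005511174828518595
```

View pics/s4.png

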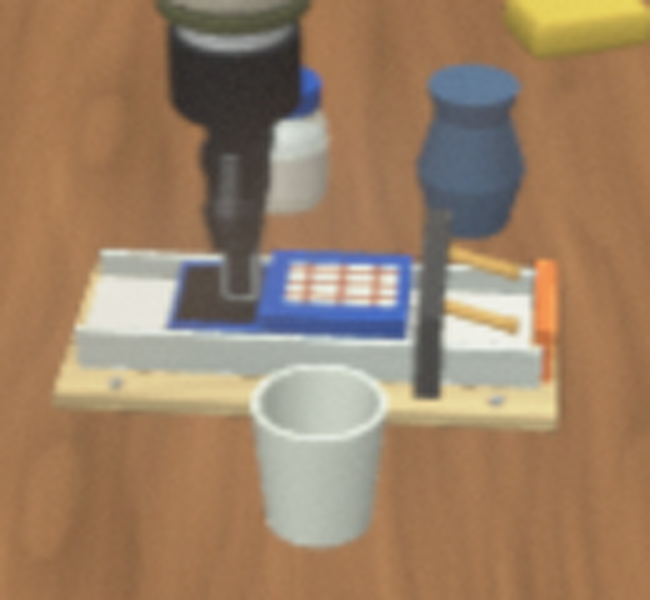

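drive_tool([
  [-0.08, 0.14, -0.5, 0.006, 0, 0.006, 0],
  [-0.08, 0.14, -0.5, 0, 0, 0, 0],
])

```text
time: 4.7
tcp_pos: [0.4857, 0.1512, 0.0548]
tool_rot: [-0.524, -0.477, 0.473, 0.524]
contact_force: [-2.8, 0.6, 14.4]
grip_width: -0.0001
```

```bash
python3 st.py; python3 look.py side s5
```

```text
t 4.7 jig [-0.0214  0.0017] z 0.0548 F [-2.8  0.6 14.4] grip -6.556115704684656e-05
tool y [ 0.0032  0.0035 -1.    ] yaw err -0.0005860708641314272
```

View pics/s5.png

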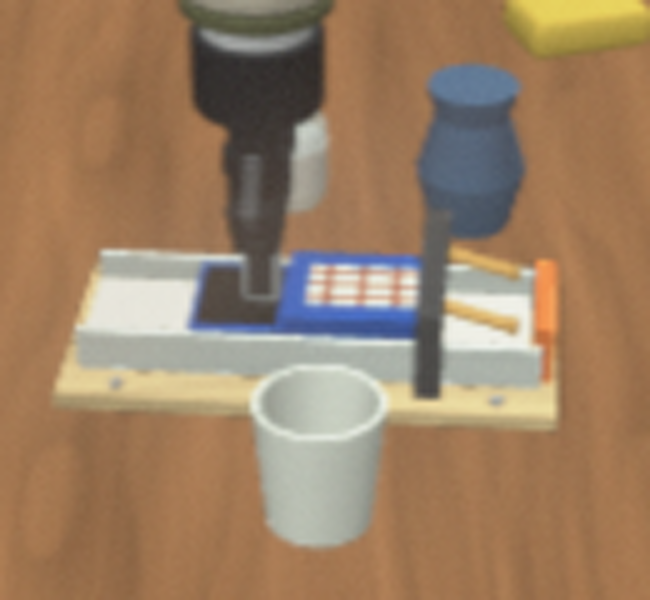

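drive_tool([
  [-0.08, 0.14, -0.5, 0.003, 0, 0.003, 0],
  [-0.08, 0.14, -0.5, 0, 0, 0, 0],
  [-0.05, 0.14, -0.5, 0, 0, 0, 0],
])

```text
time: 5.05
tcp_pos: [0.5038, 0.1498, 0.054]
tool_rot: [-0.523, -0.478, 0.473, 0.524]
contact_force: [-3.6, 0.4, 14.4]
grip_width: 0.0002
```

```bash
python3 st.py; python3 look.py side s6
```

```text
t 5.05 jig [-0.0033  0.0021] z 0.054 F [-3.6  0.4 14.4] grip 0.00015671686605645986
tool y [ 0.0049  0.0052 -1.    ] yaw err 0.0001862814037159044
```

View pics/s6.png

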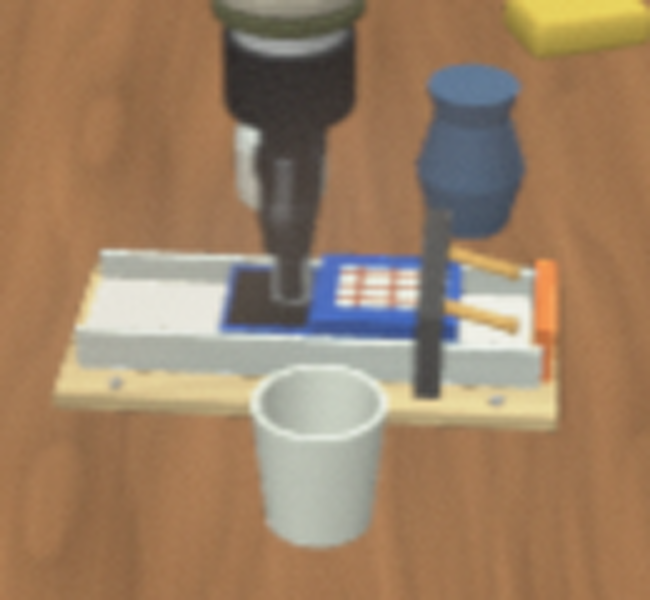

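drive_tool([
  [-0.1, 0.1, -0.5, 0.005, 0, 0.005, 0],
  [-0.1, 0.1, -0.5, 0, 0, 0, 0],
  [-0.08, 0.12, -0.5, 0, 0, 0, 0],
])

```text
time: 5.4
tcp_pos: [0.5217, 0.1479, 0.0544]
tool_rot: [-0.523, -0.478, 0.473, 0.524]
contact_force: [-4.7, 1.2, 10.8]
grip_width: 0.0
```

```bash
python3 st.py; python3 look.py side s7
```

```text
t 5.4 jig [0.0147 0.0019] z 0.0544 F [-4.7  1.2 10.8] grip 1.099533885463635e-05
tool y [ 0.0041  0.005  -1.    ] yaw err 0.0012933631870408746
```

View pics/s7.png

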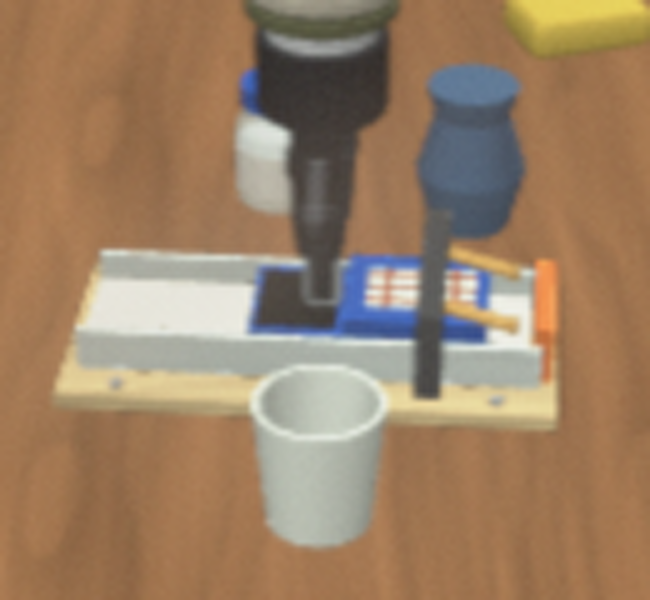

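drive_tool([
  [-0.1, 0.13, -0.5, 0.004, 0, 0.005, 0],
  [-0.1, 0.14, -0.5, 0, 0, 0, 0],
  [-0.08, 0.14, -0.5, 0, 0, 0, 0],
])

```text
time: 5.75
tcp_pos: [0.5377, 0.1461, 0.053]
tool_rot: [-0.522, -0.477, 0.475, 0.524]
contact_force: [-10.0, -0.1, 25.8]
grip_width: 0.0002
```

```bash
python3 st.py; python3 look.py side s8
```

```text
t 5.75 jig [0.0308 0.0017] z 0.053 F [-10.   -0.1  25.8] grip 0.00019325650179141467
tool y [ 2.0e-04  4.2e-03 -1.0e+00] yaw err 0.002740990155931655
```

View pics/s8.png

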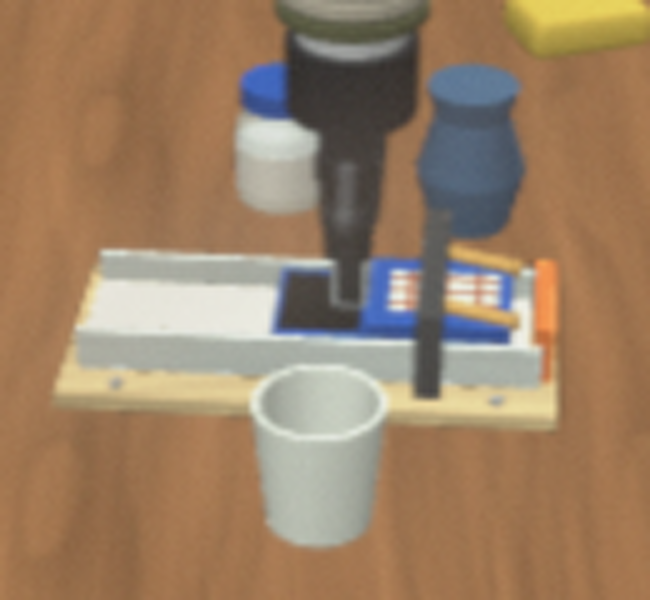

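drive_tool([
  [-0.08, 0.0, -0.5, 0, 0, 0.004, 0],
  [-0.08, 0.1, -0.5, 0, 0, 0, 0],
])

```text
time: 6.0
tcp_pos: [0.5488, 0.145, 0.0539]
tool_rot: [-0.522, -0.477, 0.475, 0.523]
contact_force: [-5.6, 0.4, 11.9]
grip_width: -0.0001
```

```bash
python3 st.py; python3 look.py side s9
```

```text
t 6.0 jig [0.042  0.0016] z 0.0539 F [-5.6  0.4 11.9] grip -5.288324172256931e-05
tool y [ 0.0013  0.0026 -1.    ] yaw err 0.003556797752452212
```

View pics/s9.png

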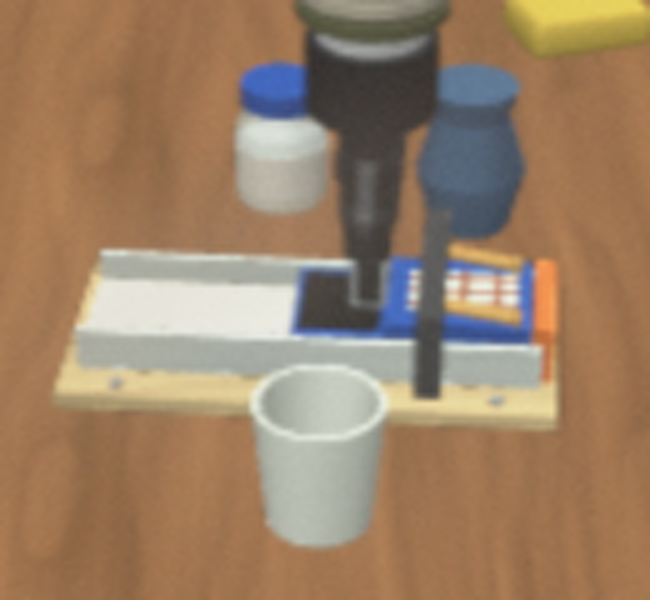

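drive_tool([
  [-0.05, 0.08, -0.3, 0, 0, 0, 0],
  [-0.05, 0.1, -0.3, 0, 0, 0, 0],
])

```text
time: 6.25
tcp_pos: [0.5505, 0.145, 0.053]
tool_rot: [-0.519, -0.475, 0.478, 0.526]
contact_force: [-27.6, -2.4, 41.2]
grip_width: 0.0002
```

```bash
python3 st.py
```

```text
t 6.25 jig [0.0437 0.0018] z 0.053 F [-27.6  -2.4  41.2] grip 0.00022993683941276226
tool y [-0.0102  0.0041 -0.9999] yaw err 0.004954154305021774
```

drive_tool([
  [0, -0.3, -0.15, 0, 0, 0, 0],
  [0, -0.4, -0.05, 0, 0, 0, 0],
])

```text
time: 6.45
tcp_pos: [0.5502, 0.1451, 0.0599]
tool_rot: [-0.517, -0.473, 0.48, 0.527]
contact_force: [-0.6, -0.3, -0.2]
grip_width: 0.0001
```

```bash
python3 st.py; python3 look.py side s10
```

```text
t 6.45 jig [0.0434 0.0019] z 0.0599 F [-0.6 -0.3 -0.2] grip 0.00011673148845344126
tool y [-0.0158  0.004  -0.9999] yaw err 0.005735595059542797
```

View pics/s10.png

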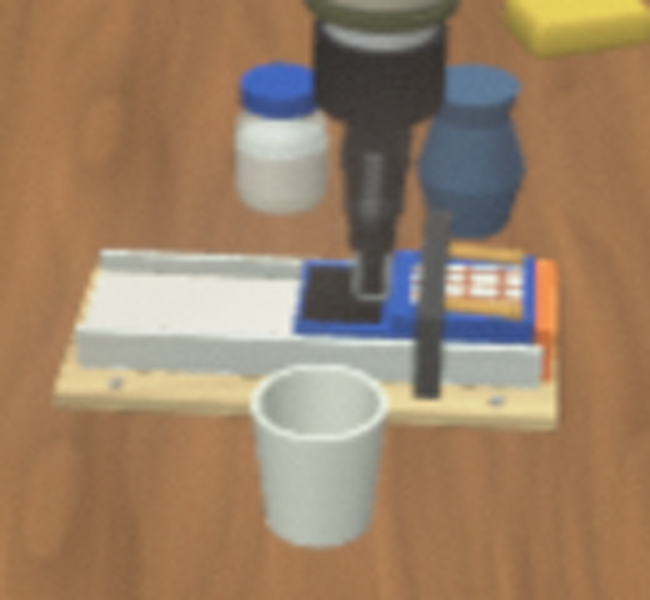

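Force is zero, carrier clamped. I'll lift clear, moving slightly back from the step and bridge.

drive_tool([
  [0, -0.5, 0, 0, 0, 0, 0],
  [0, -1, 0.3, 0, 0, 0, 0],
  [0, -2, 0.5, 0, 0, 0, 0],
  [0, -3, 1, 0, 0, 0, 0],
  [0, -3, 3, 0, 0, 0, 0],
  [0, -3, 3, 0, 0, 0, 0],
  [0, -2, 3, 0, 0, 0, 0],
  [0, -2, 3, 0, 0, 0, 0],
  [0, 0, 0, 0, 0, 0, 0],
  [0, 0, 0, 0, 0, 0, 0],
])

```text
time: 7.5
tcp_pos: [0.4118, 0.157, 0.2374]
tool_rot: [-0.519, -0.476, 0.477, 0.526]
contact_force: [-0.0, 1.0, 0.3]
grip_width: -0.0001
```

```bash
python3 st.py; python3 look.py side s11; python3 look.py scene c11; python3 -c "
from bench import calibration;import pickle;pickle.dump(calibration('wrist'),open('w2.pkl','wb'))"; python3 look.py wrist w11
```

```text
t 7.5 jig [-0.0955  0.0003] z 0.2374 F [-0.   1.   0.3] grip -9.479516411932672e-05
tool y [-0.0076  0.0064 -1.    ] yaw err 0.004145980395221738
```

View pics/s11.png

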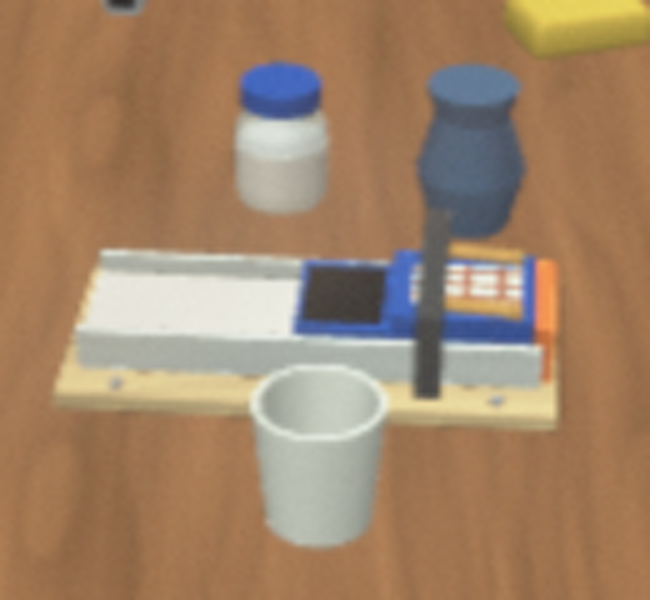

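View pics/c11.png

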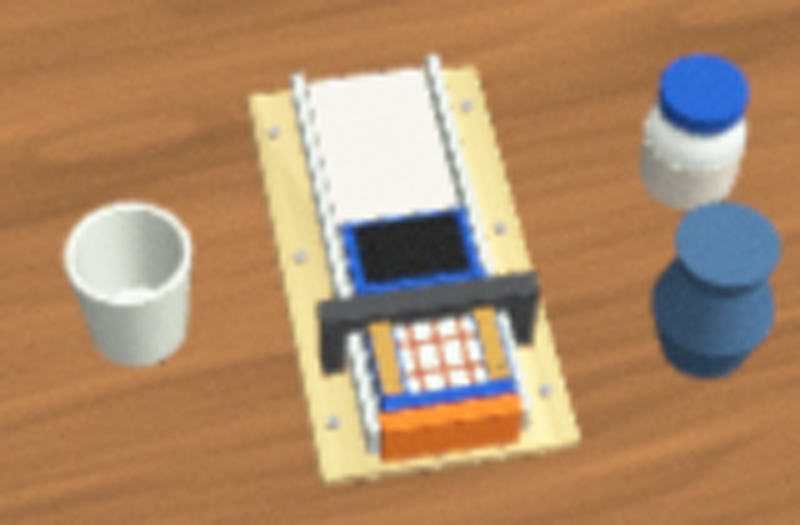

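View pics/w11.png

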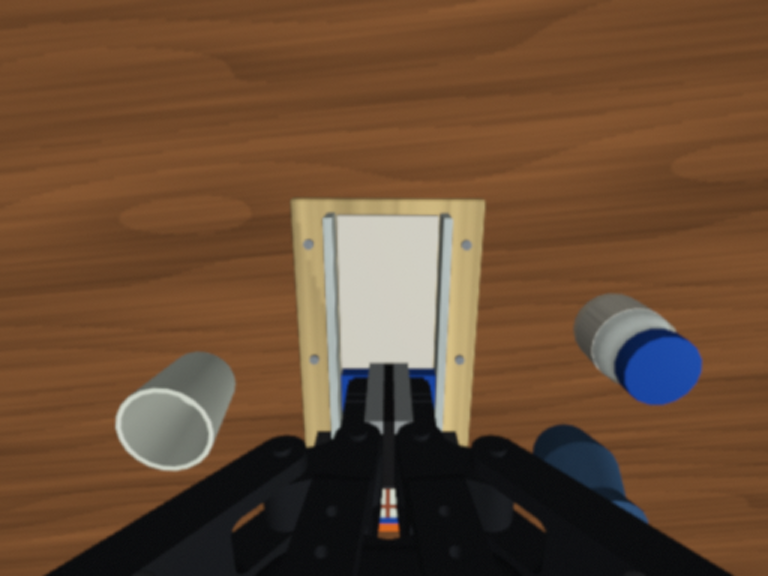

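```bash
python3 - <<'E'
from m import *
W2=pickle.load(open("w2.pkl","rb"))
print("rear",J(ray(W2,w(389,371),.0395)))
print("front",J(ray(S,sc(450,398),.0495)), J(ray(D,sd(534,298),.0495)))
from bench import job; job.hand_in()
E
```

```text
rear [np.float64(-0.004543608548229871), np.float64(0.001565436192162951)]
front [np.float64(0.13893227827175736), np.float64(0.0006910132494491565)] [np.float64(0.1400046839989909), np.float64(-0.012699040661956866)]
the job is handed in; nothing more can be done
```

The tile is loaded. With closed fingertips I pressed the thumb pad down and slid the carrier about 100 mm under the bridge and leaf spring. It stopped against the orange end stop, then I lifted off and handed in at about 7.6 s.

**Home position:**
- It stopped with about 28 N of push, at jig x = 43.7 mm for the tool against 44 mm expected.
- After release, the front edge measures 138.9 mm (scene camera) and 140.0 mm (side camera), where 140 mm is home.
- The wrist camera put the rear edge at -4.5 mm instead of 0. The fingers partly hid that edge and the fit is only good to a few mm, so I trusted the other two.

**Held after release:** In the side and scene pictures the carrier sits directly against the orange stop, under the bridge and both leaf prongs. The robot is clear, with force near 0.

**Cup, jar and vase:** They look unmoved.

**Hard press:** My first press bottomed the bed at about 77 N at the wrist, below the 120 N limit. I eased it to 11–14 N for most of the slide, with rises to 26 N on the way and 41 N at the stop.

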